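Clamp a bearing bracket with an eccentric knob

ROBOT

A 6-joint arm with a two-finger parallel gripper is mounted at the origin on the work surface. World frame = base frame: x ahead of the robot, y to its left, z up, the work surface at z = 0. Lengths are in mm, angles in rad, forces in N, time in s.
With the tool pointing down it reaches from about 300 to 775 mm from the base axis. Payload 14.6 kg.
Tool frame: the origin (TCP) lies midway between the tips of the shut fingers; the grasp point (between the pads) lies grasp_offset behind it (grasp_offset is the distance from the TCP to the grasp point, in mm); z points along the fingers, y is the line along which they close (so a half turn about z gives the same grasp; the last joint's range is limited). The gripper opens to 94 mm and grips with 3 to 60 N. Pads are 16 mm wide; open, the fingers measure 119 mm over their backs; the gripper's body (75 mm by 177 mm) begins 78 mm behind the grasp point.
Start: joints at [1.189, 0.3, 1.521, -0, 1.321, -0.067], TCP at [170.292, 522.963, 205.446] pointing down, gripper open.
Joint ranges: [-3.03, 3.03], [-0.79, 2.21], [0.23, 2.52], [-1.04, 4.18], [0, 3.07], [-2.55, 2.55]. Speed limits (rad/s): [2.22, 2.22, 2.57, 3.14, 3.14, 3.14].

INTERFACE

Orientations are given as [roll, pitch, yaw] about the fixed x, y, z axes, in that order (R = Rz(yaw) Ry(pitch) Rx(roll)).
In Python, from cell import * gives the robot as it stands. The module is installed in compiled form; this text tells all that it offers.
- The arm moves only by the shell command python3 -m jog 'ROWS' [FORCE]. ROWS is JSON, a list of rows, each a list of 3 entries, a list of its own where there are three numbers: the finger opening in mm, from 0 to 94, then the shift along the tool's x, y, z in units of 50 mm (1.0 is 50 mm), then the turn about the tool's z in units of 180 degrees (1.0 is 180 degrees). In form: [[fingers, [dx, dy, dz], twist], ...]. A call has 1 to 20 rows; each row shifts and turns the commanded pose from where the row before left it, along the tool's axes as they then stand; what a row does not reach is not made up. A row lasts 1/10 s, in which the tool goes at most 50 mm and 8.59 degrees, less where a joint would pass 70% of its speed; a pose out of reach is approached as far as the arm can. A call with a number of a shift or a turn outside -1 to 1 is refused whole. A call with a gripper value outside its range is refused whole. The fingers move at their own pace and stop on an object; FORCE is the grip in N (left out, the last holds). Time passes only in rows, so rows that do not move let the fingers close. It gives the time, the measured TCP pose, the force, the opening and the grip force at its end, in the units of the state.
- read_state(): the state, without advancing time (a new reading comes with each control period).
- camera(name): name is "scene" or "top" or "wrist"; returns the picture (420x560x3 uint8, red, green, blue); there is no depth.
- calibration(name): a dict with "mtx" (3x3 intrinsics, pixels), "cam_to_world" (4x4, takes a point from camera to world coordinates); the wrist camera has in their place "hand_eye" (4x4, takes a point from camera to tool coordinates, whose origin is the TCP and whose axes are the flange's). Camera axes: x right, y down, z forward; pixel columns grow to the right and rows downward; lengths in mm; the calibration is good to about 2 mm. A picture is of the moment at which its call begins: read the wrist's pose just before it. calibration takes no time and is no camera call.
- sign_off(): hands the job in; it is judged then, once.
Trained networks look in the newest picture that a camera, given by its name, has taken for a name from the list of things; names that differ only in an ending like _2 or _b are one class to them, and where a whole thing is asked for, a point or a joint stands for the part that bears it (a point fixed in the world has none). Each returns a list of dicts, best first, with "conf" (0 to 1); they miss things now and then, are a little off and sometimes report something else, mostly with a low value. They report only what shows in the picture. A call takes as long as a camera call. They do not tell look-alikes from the thing itself.
- regions_of(camera, query): "pixels" (420x560 bool, what is visible of it) and "rect" ([centre column, centre row, width, height] in pixels, round what is visible of it).
The state is a dict: "clock": time; "joints": joint angles; "qd": joint speeds; "effort": joint torques, N m; "eef_pos": TCP position; "eef_rot": TCP orientation; "wrist_force": force on the tool from outside, world axes, zero at the start; "moment": the same for the moment, N m; "finger_gap": finger opening in mm; "finger_force": force on a finger pad.
Only numpy, scipy, OpenCV 4.12 (cv2) and the standard library are available. Lean on these libraries where they do the work, as an engineer would, in place of code of your own. Each camera call takes 0.05 s, during which the arm holds its last target. There are 200 camera calls.

TASK

Set the grey bearing bracket down flat in the nest of the clamping fixture, between the guide lips, and let go of it. Then turn the eccentric knob clockwise until its lobe has pushed the bracket against the end stop and bears on it finger-tight, without forcing it (about 12 N while you hold it, never more than 18 N), and let go of the knob so that the bracket stays clamped. Leave everything else where it is.

Things in the scene. Friction and masses are not known exactly. Their poses are not given: they have to be found in the camera images.
- bracket: The workpiece: grey light-alloy bearing bracket (pillow block), about 0.24 kg, the same either way round. Flat base 100 (x) x 40 (y) x 14 mm high; on its middle a boss 28 mm thick along y, 48 mm long along x, its round top 50 mm above the underside. Grip the boss across its thickness, above the base. Origin: centre of the underside, z up.
- fixture: Clamping fixture fixed to the table: aluminium plate 240 (x) x 150 (y) x 10 mm, origin at the centre of its underside. Along its x: eccentric knob (axis at -78.5 mm), nest between two guide lips (64 mm long along x, 13 mm above the plate, 45 mm apart inside: 2.5 mm play each side of the bracket), end stop.
- nest (a point): Point on the plate's top face, on the nest's centre line, axes as the fixture's: set the middle of the bracket's underside down here, base along x. With the knob open as at the start, the bracket's ends then have about 2 to 8 mm free towards lobe and stop, so set it down within 2 mm.
- stop_mean (a point): Middle setting of the end stop's pad face, on the plate's top face (x = 46.3 mm in the fixture, axes as the fixture's). The pad of hard rubber (26 mm wide, 15 mm high, gives 1 mm per 12 N) faces the knob. The stop is screwed in or out anew for every job: its real face lies up to 2.3 mm either way along x from this point, which is not measured.
- cam: Eccentric knob: steel disc, radius 22 mm, 2 to 16 mm above the plate, turning on an upright axis 8 mm off its centre, below a spindle with a black grip bar. Origin: on the turning axis at the plate's top face; z up; x points to the lobe (the disc's centre). At the start it is open: the lobe points 116 to 124 degrees counter-clockwise, from above, from the fixture's +x.
- cam_grip (a point): Centre height of the knob's grip bar, on the turning axis, 65 mm above the plate's top face, axes as the cam's. The bar is 14 mm thick (y), 26 mm high and runs along x from -22 to +32 mm (long end over the lobe). Turned clockwise from above, the lobe slides the bracket along to the stop, then presses, somewhere between 88 and 40 degrees from the fixture's +x.
- lobe (a point): Centre of the eccentric disc, 8 mm from the turning axis, 9 mm above the plate's top face. The knob stays where it is left; idle turning takes about 0.17 Nm. Pushing the bracket along takes 2 to 4 N. Once it is on the stop, the clamping rises by about 2 N per degree and the torque by about 0.016 Nm per newton. On release the knob springs back a little: 12 N held leaves 6 to 9 N. Right is 5 to 16 N at the end, never over 18 N.
- bearing: Bystander, to be left where it is: small steel ball-bearing ring, 30 mm across, 10 mm high, lying on the fixture plate beside the guide lips.
- brush: Bystander, to be left where it is: varnish brush lying on the table.
- wrench: Bystander, to be left where it is: open-ended wrench lying on the table.
- tin: Bystander, to be left where it is: can, 72 mm across, 95 mm high.
- timber: Bystander, to be left where it is: timber block 90 x 60 x 50 mm.
- screwdriver: Bystander, to be left where it is: screwdriver lying on the table.
- collar: Bystander, to be left where it is: dark steel shaft collar, 52 mm across, 22 mm high.
There are look-alikes about, which are no part of the job. Leave any pink or turquoise look-alike of the bracket alone.

How it is judged:
By the outcome, as a careful person would: the job done as asked, in the order asked, and still so for the second after the job is handed in, with the robot touching nothing.
It also fails if it takes over 72 s, if anything falls off the work surface, if the arm or the gripper's body presses on something with over 40 N, if the wrist force passes 120 N, or if a joint passes its speed limit or range.

## Working session

There is one attempt and no reset: what is moved stays moved. The work goes in short steps, Python scripts to look and compute and a shell command to move; the robot and the scene stay as the last step left them, time stands still between calls to the robot, and variables do not carry over. Pictures are saved under pics/ and viewed, at most 10 in all, crops included, and the job is handed in when it is done.

```bash
mkdir -p pics; ls; python3 - <<'E'
from cell import *
import cv2,numpy as np
s=read_state(); print(s)
for n in("top","scene"):
    im=camera(n); cv2.imwrite(f"pics/{n}1.png",im[:,:,::-1])
    c=calibration(n); print(n,np.round(c["mtx"],1).tolist(),np.round(c["cam_to_world"],3).tolist())
    for q in("bracket","fixture","cam","cam_grip","bearing"):
        print(q,[(round(float(r["conf"]),2),np.round(r["rect"],1).tolist()) for r in regions_of(n,q)])
print(calibration("wrist"))
E
```

```text
pics
{'clock': 0.0, 'joints': array([ 1.18938416e+00,  3.00459317e-01,  1.52158924e+00, -7.74014951e-06,
        1.32071739e+00, -6.66113734e-02]), 'qd': array([-0.00137186, -0.0025769 ,  0.00266433,  0.0005298 ,  0.00046954,
        0.00102337]), 'effort': array([ 1.73451699e-03, -5.31806266e+01, -3.52745068e+01,  7.08763953e-02,
        2.43299321e-02, -1.34949869e-04]), 'eef_pos': array([170.20436375, 522.71615742, 204.88934983]), 'eef_rot': array([-3.14042146e+00, -7.06162918e-05,  2.82679374e+00]), 'wrist_force': array([ 0.27546982,  0.61047561, -0.08777944]), 'moment': array([ 0.04142391, -0.01846091,  0.02666754]), 'finger_force': 0.0, 'finger_gap': 94.05785264661972}
top [[414.8, 0.0, 280.4], [0.0, 414.8, 211.6], [0.0, 0.0, 1.0]] [[-0.008, -0.996, 0.093, 447.004], [-1.0, 0.007, -0.017, -17.753], [0.017, -0.093, -0.996, 1092.166], [0.0, 0.0, 0.0, 1.0]]
bracket [(0.96, [227.3, 256.8, 39.7, 28.7]), (0.84, [281.9, 102.4, 23.5, 36.2]), (0.69, [210.8, 200.7, 25.7, 40.2])]
fixture [(0.85, [317.5, 203.8, 77.2, 96.3])]
cam [(0.59, [323.9, 236.7, 19.1, 22.0])]
cam_grip [(0.77, [325.3, 
[... 403 characters left out ...]
, 85.9, 83.1])]
cam [(0.64, [243.8, 202.8, 23.4, 35.9]), (0.52, [261.6, 319.3, 39.2, 61.8])]
cam_grip [(0.73, [239.5, 201.6, 19.4, 29.9])]
bearing [(0.54, [228.6, 229.2, 88.3, 82.0])]
{'mtx': array([[366.03546576,   0.        , 280.01867565],
       [  0.        , 366.03546576, 211.39896054],
       [  0.        ,   0.        ,   1.        ]]), 'hand_eye': array([[-2.07634672e-04, -9.63858650e-01, -2.66414074e-01,
         7.77417750e+01],
       [ 9.99999834e-01, -5.71554063e-05, -5.72585760e-04,
        -3.36721247e-01],
       [ 5.36664734e-04, -2.66414149e-01,  9.63858503e-01,
        -1.79066301e+02],
       [ 0.00000000e+00,  0.00000000e+00,  0.00000000e+00,
         1.00000000e+00]])}
```

```bash
python3 - <<'E'
import cv2
a=cv2.imread("pics/top1.png")[70:310,160:420]
cv2.imwrite("pics/topc.png",cv2.resize(a,None,fx=2.5,fy=2.5,interpolation=2))
E
```

```text
(no output)
```

View pics/topc.png

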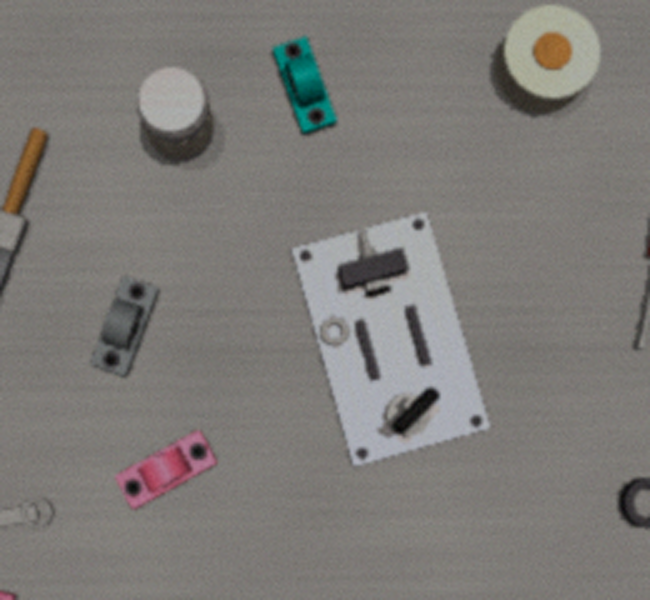

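View pics/scene1.png

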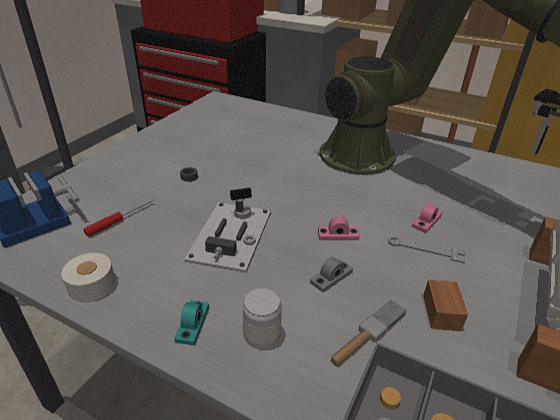

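The top crop shows the grey bracket at crop (125,327), which is top px (210,201). The fixture corners are at crop (292,248), (427,213), (490,428) and (355,465), with the stop towards the top and the knob bar at about (415,410). The pink and turquoise look-alikes stand apart.

```bash
cat > h.py <<'E'
from cell import *
import cv2,numpy as np
from scipy.spatial.transform import Rotation as Ro
def T(cam,st=None):
    c=calibration(cam)
    if cam!="wrist": return c["mtx"],np.array(c["cam_to_world"])
    M=np.eye(4);M[:3,:3]=Ro.from_euler("xyz",st["eef_rot"]).as_matrix();M[:3,3]=st["eef_pos"]
    return c["mtx"],M@c["hand_eye"]
def back(cam,px,z,st=None):
    K,M=T(cam,st);px=np.atleast_2d(np.asarray(px,float))
    d=(M[:3,:3]@np.linalg.inv(K)@np.c_[px,np.ones(len(px))].T).T
    return M[:3,3]+d*((z-M[2,3])/d[:,2])[:,None]
def proj(cam,P,st=None):
    K,M=T(cam,st);p=(np.atleast_2d(P)-M[:3,3])@M[:3,:3]@K.T
    return p[:,:2]/p[:,2:]
def togo(xy,z=None,yaw=None,st=None):
    """moves in tool units to put TCP at xy,z with tool yaw"""
    st=st or read_state();R=Ro.from_euler("xyz",st["eef_rot"]).as_matrix()
    y0=st["eef_rot"][2];d=np.r_[np.array(xy)-st["eef_pos"][:2],0 if z is None else z-st["eef_pos"][2]]
    t=0 if yaw is None else (y0-yaw+np.pi)%(2*np.pi)-np.pi
    print("shift units",np.round(R.T@d/50,3),"twist units",round(t/np.pi,4),"deg",round(np.degrees(t),2), "mm",np.round(d,1))
E
python3 - <<'E'
from h import *
o=np.array([160,70]);f=lambda l:np.array(l)/2.5+o
C=back("top",f([[292,248],[427,213],[490,428],[355,465]]),10)[:,:2]
c=C.mean(0);x=(C[0]+C[1]-C[2]-C[3]);print("fixture",c,np.degrees(np.arctan2(x[1],x[0])),np.linalg.norm(x)/2)
B=back("top",f([[125,275],[160,290],[126,376],[92,364]]),14)[:,:2];b=B.mean(0);x=B[0]+B[1]-B[2]-B[3]
print("bracket",b,np.degrees(np.arctan2(x[1],x[0])),np.linalg.norm(x)/2)
s=read_state()
for t in(b,c): togo(t,300,None,s)
E
```

```text
fixture [ 564.65483481 -131.38120383] 15.292789206117895 237.21080157996175
bracket [578.01566701 146.0261438 ] -20.448914524195846 97.93208331685607
shift units [-10.088  -4.644  -1.891] twist units 0.0 deg 0.0 mm [ 407.7 -376.9   94.5]
shift units [-11.551 -10.002  -1.891] twist units 0.0 deg 0.0 mm [ 394.4 -654.3   94.5]
```

```bash
python3 -m jog '[[94,[-0.84,-0.387,0.075],0.001],[94,[-0.84,-0.387,0.075],0.001],[94,[-0.84,-0.387,0.075],0.001],[94,[-0.84,-0.387,0.075],0.001],[94,[-0.84,-0.387,0.075],0.001],[94,[-0.84,-0.387,0.075],0.001],[94,[-0.84,-0.387,0.075],0.001],[94,[-0.84,-0.387,0.075],0.001],[94,[-0.84,-0.387,0.075],0.001],[94,[-0.84,-0.387,0.075],0.002],[94,[-0.84,-0.387,0.075],0.002],[94,[-0.84,-0.387,0.075],0.002],[94,[0,0,0],0],[94,[0,0,0],0]]'
python3 - <<'E'
from h import *
s=read_state();im=camera("wrist");cv2.imwrite("pics/w1.png",im[:,:,::-1])
np.savez("w1.npz",im=im,p=s["eef_pos"],r=s["eef_rot"])
print(s["clock"],s["eef_pos"],s["eef_rot"])
for r in regions_of("wrist","bracket"):
    print(r["conf"],r["rect"],cv2.minAreaRect(np.argwhere(r["pixels"])[:,::-1].astype(np.float32)))
E
```

```text
clock: 2.0
eef_pos: [570.8, 138.3, 160.0]
eef_rot: [-3.141, -0.001, 2.778]
wrist_force: [-0.1, -0.2, -0.6]
finger_gap: 94.0
finger_force: 0.0
2.0 [570.8063513  138.25805431 159.98764241] [-3.14128901e+00 -7.98689492e-04  2.77806773e+00]
0.96 [182.6, 60.6, 106.9, 118.6] ((180.9730987548828, 53.53460693359375), (64.46376037597656, 123.84058380126953), 37.87498474121094)
0.59 [63.9, 234.0, 127.8, 168.8] ((27.761234283447266, 257.39453125), (195.44012451171875, 105.39236450195312), 47.26475524902344)
0.56 [296.1, 199.7, 43.8, 114.4] ((294.5, 200.0), (106.0, 45.0), 90.0)
```

View pics/w1.png

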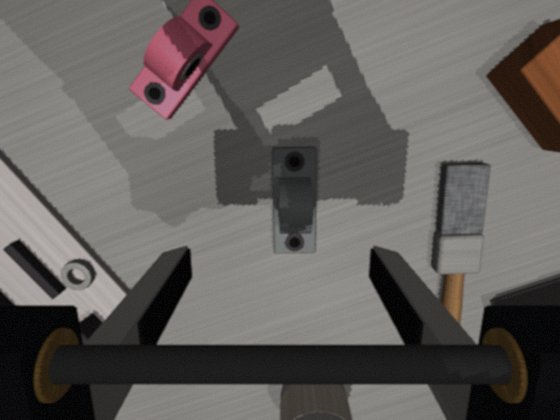

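The grey bracket lies nearly along the tool x axis. Its holes are at about (294,161) and (294,242), and the base corners at (274,147), (316,147), (316,252) and (273,252).

```bash
python3 - <<'E'
from h import *
d=np.load("w1.npz");st=dict(eef_pos=d["p"],eef_rot=d["r"])
im=d["im"];g=im.mean(2)
# dark hole centroids
H=[]
for x,y in((294,161),(294,242)):
    p=g[y-13:y+14,x-13:x+14];w=np.clip(np.percentile(p,35)-p,0,None)
    th=(p<(p.min()+np.median(p))/2);n,l,sv,ce=cv2.connectedComponentsWithStats(th.astype(np.uint8))
    k=1+np.argmax(sv[1:,4]);H.append(ce[k]+[x-13,y-13]);print(sv[k],H[-1])
W=back("wrist",H,14,st)[:,:2]
C=back("wrist",[[274,147],[316,147],[316,252],[273,252]],14,st)[:,:2]
for P,x in((W,W[1]-W[0]),(C,(C[2]+C[3]-C[0]-C[1])/2)):
    print(P.mean(0),np.degrees(np.arctan2(x[1],x[0])),np.linalg.norm(x))
togo((W.mean(0)+C.mean(0))/2,100,None,read_state())
E
```

```text
[  6   7  14  14 132] [294.18181818 161.13636364]
[ 8  8 11 11 92] [294.13043478 242.05434783]
[578.81067134 148.43532396] -20.2877652354188 76.27168127386149
[577.88447618 149.34609664] -20.493217561618415 98.72013595808762
shift units [-0.087  0.231  1.211] twist units 0.0 deg 0.0 mm [  8.1   9.3 -60.6]
```

```bash
python3 -m jog '[[94,[-0.044,0.116,0.4],-0.0015],[94,[-0.044,0.116,0.5],-0.0015],[94,[0,0,0.3],0],[60,[0,0,0],0]]' 10
python3 -c "
from h import *
import cell;print(cell.grasp_offset)
s=read_state();im=camera('wrist');cv2.imwrite('pics/w2.png',im[:,:,::-1]);np.savez('w2.npz',im=im,p=s['eef_pos'],r=s['eef_rot']);print(s['eef_rot'])
g=s['eef_pos'];print(proj('wrist',[[578.4,148.9,14],[578.4,148.9,50]],s))"
```

```text
clock: 2.5
eef_pos: [577.5, 148.7, 98.7]
eef_rot: [-3.14, -0.003, 2.79]
wrist_force: [-0.7, 0.8, -0.1]
finger_gap: 88.4
finger_force: 0.0
18.8
[-3.13983142e+00 -2.90594031e-03  2.79030831e+00]
[[281.53167124 218.92054919]
 [281.6250533  234.45165485]]
```

View pics/w2.png

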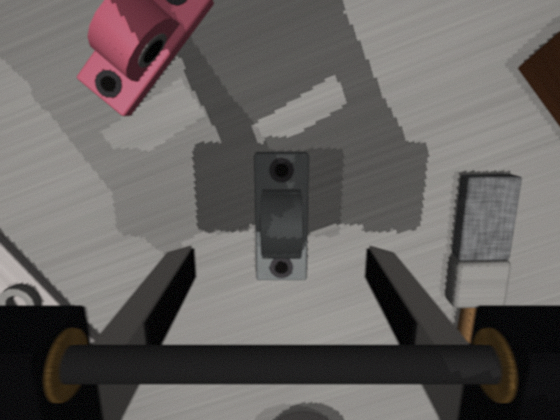

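The bracket is centred between the fingers, with holes at (281.5,170) and (281,267), so I go down and grip.

```bash
python3 - <<'E'
from h import *
d=np.load("w2.npz");st=dict(eef_pos=d["p"],eef_rot=d["r"])
W=back("wrist",[[281.5,170],[281,267]],14,st)[:,:2];x=W[1]-W[0];print(W.mean(0),np.degrees(np.arctan2(x[1],x[0])),np.linalg.norm(x))
togo(W.mean(0),20,np.arctan2(-x[1],-x[0]))
E
```

```text
[579.31616809 148.33215222] -20.371237303479997 76.08930550892308
shift units [-0.023  0.003  1.606] twist units 0.0012 deg 0.22 mm [  1.1  -0.3 -80.3]
```

```bash
python3 -m jog '[[60,[-0.02,0,0.4],0.001],[60,[0,0,0.5],0],[60,[0,0,0.45],0],[60,[0,0,0.24],0],[60,[0,0,0],0],[60,[0,0,0],0],[10,[0,0,0],0],[10,[0,0,0],0],[10,[0,0,0],0],[10,[0,0,0],0],[10,[0,0,0],0],[10,[0,0,0],0]]' 30
python3 -c "
from h import *
s=read_state();print(s['eef_pos'],s['eef_rot'],s['finger_gap'],s['finger_force'])
"
```

```text
clock: 3.75
eef_pos: [580.0, 147.9, 21.2]
eef_rot: [3.141, 0.0, 2.786]
wrist_force: [-0.4, 1.2, 3.5]
finger_gap: 27.7
finger_force: 30.0
[579.9925655  147.88111796  21.21950781] [3.14137369e+00 3.05014102e-04 2.78597731e+00] 27.72695156695828 29.998143017292023
```

```bash
python3 -m jog '[[10,[0,0,-0.3],0],[10,[0,0,-0.5],-0.02],[10,[0,0,-0.7],-0.0356],[10,[0,0,-0.7],-0.0356],[10,[0,0,-0.5],-0.0356],[10,[0,0,-0.3],-0.0356],[10,[-0.05,-0.4,0],-0.0356],[10,[-0.08,-0.7,0],0],[10,[-0.08,-0.7,0],0],[10,[-0.08,-0.7,0],0],[10,[-0.08,-0.7,0],0],[10,[-0.08,-0.7,0],0],[10,[-0.08,-0.7,0],0],[10,[-0.06,-0.5,0],0],[10,[-0.03,-0.2,0],0],[10,[0,0,0],0],[10,[0,0,0],0],[10,[0,0,0],0]]'
python3 - <<'E'
from h import *
s=read_state();im=camera("wrist");cv2.imwrite("pics/w3.png",im[:,:,::-1])
np.savez("w3.npz",im=im,p=s["eef_pos"],r=s["eef_rot"])
print(s["clock"],s["eef_pos"],s["eef_rot"])
for q in("cam","cam_grip","fixture","bracket"):
    print(q,[(round(float(r["conf"]),2),np.round(r["rect"],1).tolist()) for r in regions_of("wrist",q)])
E
```

```text
clock: 5.55
eef_pos: [677.2, -99.0, 171.3]
eef_rot: [3.141, 0.0, -2.874]
wrist_force: [0.8, -0.2, -2.8]
finger_gap: 27.6
finger_force: 30.0
5.55 [677.2016318  -99.03213329 171.277118  ] [ 3.14145762e+00  6.67517900e-05 -2.87389800e+00]
cam []
cam_grip []
fixture [(0.96, [279.0, 98.3, 184.0, 196.6])]
bracket [(0.69, [281.4, 245.8, 74.8, 179.3]), (0.65, [290.7, 363.9, 40.2, 56.9]), (0.58, [546.1, 10.1, 24.4, 16.5])]
```

View pics/w3.png

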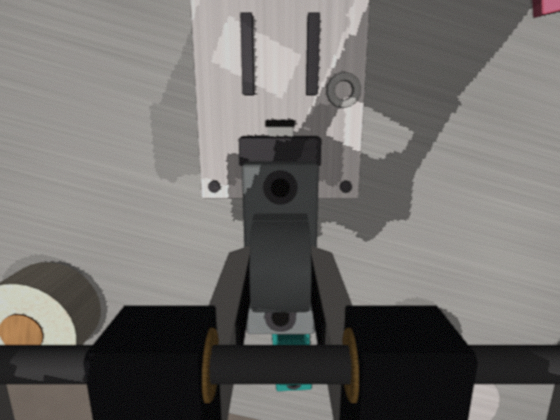

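The bracket is in hand, with holes at (280,187) and (281,318). The lip tops are at columns about 247 and 313, rows 13 to 95. The plate's end edge is at row 198, its screw holes are at (214,186) and (346,187), and the ring is at (343,90).

```bash
python3 - <<'E'
from h import *
d=np.load("w3.npz");st=dict(eef_pos=d["p"],eef_rot=d["r"])
im=d["im"];g=im.mean(2)
def hole(x,y,r):
    p=g[y-r:y+r+1,x-r:x+r+1];th=p<(p.min()+np.median(p))/2
    n,l,sv,ce=cv2.connectedComponentsWithStats(th.astype(np.uint8));k=1+np.argmax(sv[1:,4]);return ce[k]+[x-r,y-r]
# lip edges by row: gradient subpixel
for r in(25,50,80):
    print(r,g[r,238:260].astype(int),g[r,300:326].astype(int))
print(g[5:20,248].astype(int),g[85:102,248].astype(int),g[5:20,313].astype(int),g[85:102,313].astype(int))
hs=[hole(214,186,9),hole(346,187,9)];hb=[hole(280,187,14),hole(281,318,13)];print(hs,hb)
H=back("wrist",hs,10,st)[:,:2];v=H[0]-H[1];print("plate holes",H,np.linalg.norm(v),np.degrees(np.arctan2(v[1],v[0])))
Bz=st["eef_pos"][2]-21.2+14
B=back("wrist",hb,Bz,st)[:,:2];v=B[1]-B[0];print("bracket",B.mean(0),B.mean(0)-st["eef_pos"][:2],np.linalg.norm(v),np.degrees(np.arctan2(v[1],v[0])))
E=back("wrist",[[202,198],[358,198],[193,10],[367,10]],10,st)[:,:2]
print("edge",E,np.linalg.norm(E[0]-E[1]))
for a,b in((E[2],E[0]),(E[3],E[1])): print(np.degrees(np.arctan2(*(b-a)[::-1])))
L=back("wrist",[[247,13],[247.5,95],[313.5,13],[312.5,95]],23,st)[:,:2];print("lips",L,L.mean(0))
E
```

```text
25 [195 170 123  75  64  65  68  70  66  60  58  61  59  47  45  72 118 151
 170 173 174 177] [172 173 173 172 173 165 126  75  50  54  57  59  58  55  59  56  52  52
  51  82 130 167 174 174 175 172]
50 [199 193 162 110  73  71  70  69  70  71  67  70  66  64  49  61  98 134
 168 193 197 200] [176 176 177 175 169 151 110  58  50  55  59  59  55  61  57  54  53  52
  58  91 137 165 175 175 172 169]
80 [176 179 170 139  91  67  66  70  71  73  72  74  73  73  56  56  87 133
 170 192 201 199] [179 177 176 175 163 129  77  50  60  58  58  58  62  59  58  58  53  58
 104 143 166 174 178 185 191 185]
[174 175 175 175 177 175 155 101  62  54  58  56  57  57  58] [ 63  62  63  64  68  60  67  64  53  57 109 165 185 180 181 181 180] [170 175 171 173 175 172 154 105  63  56  54  60  59  56  59] [ 57  60  60  58  61  59  61  59  51  59 107 162 179 178 183 183 188]
[array([213.95689655, 185.78448276]), array([345.32743363, 186.22123894])] [array([279.90222222, 187.27555556]), array([280.23756906, 318.17127072])]
plate holes [[ 685.07342891 -162.02334155]
 [ 652.60310801  -42.00138088]] 124.3366107886536 -74.86177830566342
bracket [676.14745711 -99.52429107] [-1.05417468 -0.49215779] 76.57049030247151 15.465102926802668
edge [[ 699.6951314  -170.44915733]
 [ 660.30298296  -26.78257491]
 [ 543.31188848 -211.61110793]
 [ 504.81905002  -71.08394851]] 148.969219185002
14.746463552161106
15.90361634358233
lips [[ 536.18348043 -165.62343859]
 [ 597.33690149 -149.99285437]
 [ 522.00604555 -113.86610424]
 [ 582.68580662  -96.52804083]] [ 559.55305852 -131.50260951]
```

```bash
python3 -m jog '[[10,[0.3,0,0],0],[10,[0.5,0,0],0],[10,[0.5,0,0],0],[10,[0.2,0,0],0],[10,[0,0,0],0],[10,[0,0,0],0],[10,[0,0,0],0]]'
python3 - <<'E'
from h import *
s=read_state();im=camera("wrist")
np.savez("w4.npz",im=im,p=s["eef_pos"],r=s["eef_rot"])
print(s["clock"],s["eef_pos"],s["eef_rot"])
a=im[0:250,150:410,::-1];cv2.imwrite("pics/w4.png",cv2.resize(a,None,fx=2.4,fy=2.4,interpolation=2))
for q in("cam","cam_grip"):
    for r in regions_of("wrist",q): print(q,r["conf"],r["rect"],cv2.minAreaRect(np.argwhere(r["pixels"])[:,::-1].astype(np.float32)))
E
```

```text
clock: 6.5
eef_pos: [605.8, -119.9, 170.8]
eef_rot: [-3.142, 0.0, -2.875]
wrist_force: [-0.1, 0.2, -2.3]
finger_gap: 27.6
finger_force: 30.0
6.5 [ 605.78658216 -119.87533384  170.83493035] [-3.14154900e+00  1.96377550e-04 -2.87478382e+00]
cam 0.68 [289.1, 47.0, 83.1, 72.1] ((295.24432373046875, 45.99403381347656), (55.435333251953125, 85.65187072753906), 46.33222579956055)
cam_grip 0.9 [287.9, 46.0, 79.1, 71.8] ((294.7500305175781, 45.25001525878906), (55.154327392578125, 85.55992126464844), 45.0)
```

View pics/w4.png

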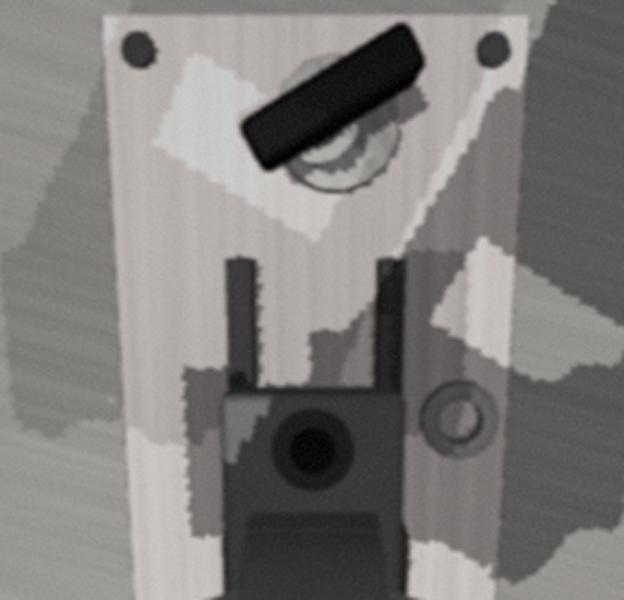

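This crop, at scale 2.4 with offset (150,0), shows the far plate edge at row 15 and the screw holes at (139,49) and (493,49). The bar top runs from corner (402,22) to (265,170), the disc's lower edge is at (335,192), and the lips' far ends are at row 258.

```bash
python3 - <<'E'
from h import *
d=np.load("w4.npz");st=dict(eef_pos=d["p"],eef_rot=d["r"])
g=d["im"].mean(2)
def hole(x,y,r):
    p=g[y-r:y+r+1,x-r:x+r+1];th=p<(p.min()+np.median(p))/2
    n,l,sv,ce=cv2.connectedComponentsWithStats(th.astype(np.uint8));k=1+np.argmax(sv[1:,4]);return ce[k]+[x-r,y-r]
f=lambda l:np.array(l)/2.4+[150,0]
H1=back("wrist",[hole(208,20,9),hole(355,20,9)],10,st)[:,:2]
H2=np.array([[685.07,-162.02],[652.60,-42.0]])
c=(H1.mean(0)+H2.mean(0))/2;x=H2.mean(0)-H1.mean(0);a=np.arctan2(x[1],x[0]);y=H1[1]-H1[0]
print("fixture c",c,"yaw",np.degrees(a),np.degrees(np.arctan2(-y[0],y[1])),"dx",np.linalg.norm(x),"dy",np.linalg.norm(y))
a=np.radians(15.15)
R=np.array([[np.cos(a),-np.sin(a)],[np.sin(a),np.cos(a)]]);F=lambda P:np.round((np.atleast_2d(P)-c)@R,1).tolist()
print("holes",F(H1),F(H2))
print("lip ends", F(back("wrist",f([[241,258],[389,258]]),23,st)[:,:2]), "from w3", F([[536.18,-165.62],[597.34,-149.99],[522,-113.87],[582.69,-96.53]]))
print("disc low edge",F(back("wrist",f([[335,192]]),26,st)[:,:2]))
Bc=back("wrist",f([[402,22],[424,62],[265,170],[242,125]]),88,st)[:,:2]
v=(Bc[0]+Bc[1]-Bc[2]-Bc[3])/2;L=np.linalg.norm(v);print("bar",F(Bc),F(Bc.mean(0)),L,np.degrees(np.arctan2(v[1],v[0])))
d=np.load("w3.npz");s3=dict(eef_pos=d["p"],eef_rot=d["r"])
print("pad",F(back("wrist",[[280,119],[280,127]],25,s3)[:,:2]))
hb=[[279.9,187.3],[280.2,318.2]]
print("bracket in hand rel TCP, fixture axes",((back("wrist",hb,171.3-7.2,s3)[:,:2].mean(0)-s3["eef_pos"][:2])@R))
# screw
n=c+R@[-78.5,0];print("cam axis",n,"bar centre fixture expected axis+5*dir")
E
```

```text
fixture c [ 564.50680067 -130.54790961] yaw 15.29843850393322 15.261537851718076 dx 216.321847816054 dy 124.32084888491255
holes [[-108.0, -62.4], [-108.3, 61.9]] [[108.1, -61.9], [108.2, 62.4]]
lip ends [[-37.5, -26.4], [-37.6, 26.6]] from w3 [[-36.5, -26.5], [26.6, -27.3], [-36.7, 27.2], [26.4, 28.1]]
disc low edge [[-59.7, 6.9]]
bar [[-98.1, 23.1], [-88.3, 29.3], [-60.8, -14.2], [-72.4, -20.4]] [[-79.9, 4.5]] 50.95263823776814 136.65609451222338
pad [[46.3, 0.4], [53.1, 0.5]]
bracket in hand rel TCP, fixture axes [-1.13972813 -0.21102172]
cam axis [ 488.73507365 -151.06364464] bar centre fixture expected axis+5*dir
```

```bash
python3 - <<'E'
from h import *
a=np.radians(15.28);R=np.array([[np.cos(a),-np.sin(a)],[np.sin(a),np.cos(a)]]);t=np.array([564.5,-130.55])+R@[-5.86,0.35]
print(t);togo(t,66)
E
```

```text
[ 558.75491639 -131.75669564]
shift units [0.962 0.017 2.093] twist units 0.0 deg 0.0 mm [ -46.7  -11.9 -104.6]
```

```bash
python3 -m jog '[[10,[0.36,0.007,0],0.001],[10,[0.4,0.01,0.2],0],[10,[0.2,0,0.5],0],[10,[0,0,0.6],0],[10,[0,0,0.5],0],[10,[0,0,0.29],0],[10,[0,0,0],0],[10,[0,0,0],0],[10,[0,0,0],0]]'
python3 - <<'E'
from h import *
s=read_state();im=camera("wrist")
np.savez("w5.npz",im=im,p=s["eef_pos"],r=s["eef_rot"])
print(s["clock"],s["eef_pos"],s["eef_rot"])
a=im[50:330,150:410,::-1];cv2.imwrite("pics/w5.png",cv2.resize(a,None,fx=2.1,fy=2.1,interpolation=2))
togo([558.75,-131.75],31.2,np.radians(-164.7))
E
```

```text
clock: 7.55
eef_pos: [559.3, -132.1, 67.8]
eef_rot: [-3.14, 0.002, -2.878]
wrist_force: [0.6, 0.4, -2.5]
finger_gap: 27.9
finger_force: 30.0
7.55 [ 559.27468475 -132.05045485   67.80966329] [-3.14048921e+00  1.77155287e-03 -2.87824801e+00]
shift units [0.009 0.008 0.731] twist units -0.0012 deg -0.21 mm [ -0.5   0.3 -36.5]
```

View pics/w5.png

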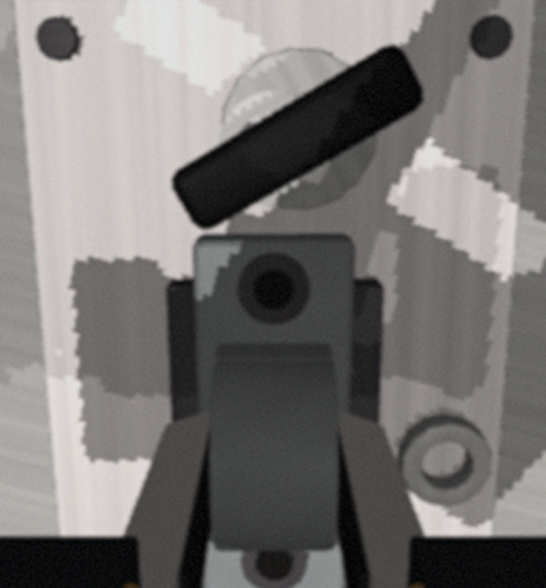

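The bracket is above the lips. Its end edge is at crop row 236, columns 195 to 355, with the hole at (274,289). The lips show on both sides at columns 168 and 382, and the screw holes are at (60,38) and (490,37).

```bash
python3 - <<'E'
from h import *
d=np.load("w5.npz");st=dict(eef_pos=d["p"],eef_rot=d["r"]);g=d["im"].mean(2)
def hole(x,y,r):
    p=g[y-r:y+r+1,x-r:x+r+1];th=p<(p.min()+np.median(p))/2
    n,l,sv,ce=cv2.connectedComponentsWithStats(th.astype(np.uint8));k=1+np.argmax(sv[1:,4]);return ce[k]+[x-r,y-r]
f=lambda l:np.array(l)/2.1+[150,50]
W=lambda p,z:back("wrist",p,z,st)[:,:2]
H=W([hole(179,68,10),hole(383,68,10)],10);y=H[1]-H[0];a=np.arctan2(-y[0],y[1])
y/=np.linalg.norm(y);a=np.radians(15.28);R=np.array([[np.cos(a),-np.sin(a)],[np.sin(a),np.cos(a)]])
c=H.mean(0)-R@[-108.1,0];F=lambda P:np.round((np.atleast_2d(P)-c)@R,2).tolist()
print("c here",c,np.degrees(np.arctan2(-y[0],y[1])))
zb=st["eef_pos"][2]-21.2+14
hb=W([hole(280,188,16),hole(281,318,12)],zb);v=hb[1]-hb[0]
print("br holes",F(hb),F(hb.mean(0)),np.linalg.norm(v),np.degrees(np.arctan2(v[1],v[0])))
print("br end edge",F(W(f([[198,236],[352,236]]),zb)))
print("lips far outer ends",F(W(f([[168,281],[382,281]]),23)))
Bc=W(f([[392,46],[422,95],[203,227],[174,183]]),88);v=Bc[0]+Bc[1]-Bc[2]-Bc[3]
print("bar",F(Bc),F(Bc.mean(0)),np.linalg.norm(v)/2,np.degrees(np.arctan2(v[1],v[0])))
E
```

```text
c here [ 564.47287407 -129.86155834] 16.22481608658323
br holes [[-44.91, -0.96], [31.58, -1.08]] [[-6.66, -1.02]] 76.49387556649516 15.19288940917021
br end edge [[-58.0, -18.98], [-57.87, 18.33]]
lips far outer ends [[-39.49, -32.02], [-39.29, 31.31]]
bar [[-98.5, 22.45], [-89.42, 28.7], [-63.64, -15.16], [-72.57, -20.79]] [[-81.03, 3.8]] 50.64511835268576 135.98046042200352
```

```bash
python3 -m jog '[[10,[0,0.006,0.3],-0.001],[10,[0,0,0.3],0],[10,[0,0,0.06],0],[10,[0,0,0],0],[10,[0,0,0],0],[10,[0,0,0],0]]'; python3 -m jog '[[10,[0,0,0.03],0],[10,[0,0,0],0],[10,[0,0,0],0]]'
```

```text
clock: 8.2
eef_pos: [558.6, -131.6, 33.5]
eef_rot: [-3.141, 0.0, -2.875]
wrist_force: [0.4, -0.7, -2.8]
finger_gap: 28.2
finger_force: 30.0
clock: 8.5
eef_pos: [558.4, -131.6, 32.0]
eef_rot: [-3.142, 0.0, -2.875]
wrist_force: [0.4, 0.2, -2.2]
finger_gap: 27.6
finger_force: 30.0
```

```bash
python3 -m jog '[[10,[0,0,0.02],0],[10,[0,0,0],0],[10,[0,0,0],0]]'; python3 -m jog '[[10,[0,0,0.015],0],[10,[0,0,0],0],[10,[0,0,0],0]]'
```

```text
clock: 8.8
eef_pos: [558.6, -131.7, 31.2]
eef_rot: [-3.141, 0.0, -2.875]
wrist_force: [-1.0, 0.6, 1.3]
finger_gap: 28.1
finger_force: 30.0
clock: 9.1
eef_pos: [558.6, -131.7, 31.2]
eef_rot: [-3.141, 0.001, -2.875]
wrist_force: [-5.4, 1.1, 10.4]
finger_gap: 27.5
finger_force: 30.0
```

```bash
python3 -m jog '[[50,[0,0,-0.015],0],[50,[0,0,0],0],[50,[0,0,0],0],[50,[0,0,0],0],[50,[0,0,-0.3],0],[50,[0,0,-0.5],0],[50,[0,0,-0.5],0],[50,[0,0,-0.7],0],[50,[-0.5,0,-0.5],0],[50,[-0.5,0,0],0],[50,[-0.3,0,0],0],[50,[0,0,0],0],[50,[0,0,0],0],[50,[0,0,0],0]]'
python3 - <<'E'
from h import *
s=read_state();im=camera("wrist")
np.savez("w6.npz",im=im,p=s["eef_pos"],r=s["eef_rot"])
a=im[0:250,150:410,::-1];cv2.imwrite("pics/w6.png",cv2.resize(a,None,fx=2.4,fy=2.4,interpolation=2))
for q in("bracket","cam_grip"):
    for r in regions_of("wrist",q): print(q,r["conf"],r["rect"],cv2.minAreaRect(np.argwhere(r["pixels"])[:,::-1].astype(np.float32)))
E
```

```text
clock: 10.5
eef_pos: [620.5, -114.7, 156.3]
eef_rot: [3.142, -0.0, -2.876]
wrist_force: [-0.2, 0.1, -0.1]
finger_gap: 49.9
finger_force: 0.0
bracket 0.77 [543.5, 60.6, 27.1, 57.8] ((544.5, 59.5), (55.0, 29.0), 90.0)
bracket 0.74 [290.9, 403.6, 38.5, 32.7] ((291.5, 402.0), (34.0, 39.0), 90.0)
bracket 0.56 [282.4, 119.9, 50.6, 127.3] ((281.0, 122.5), (123.0, 50.0), 90.0)
cam_grip 0.61 [285.2, 32.2, 76.9, 56.9] ((286.0, 29.0), (58.0, 80.0), 90.0)
cam_grip 0.16 [281.5, 130.9, 186.4, 261.8] ((280.0, 130.5), (261.0, 186.0), 90.0)
```

View pics/w6.png

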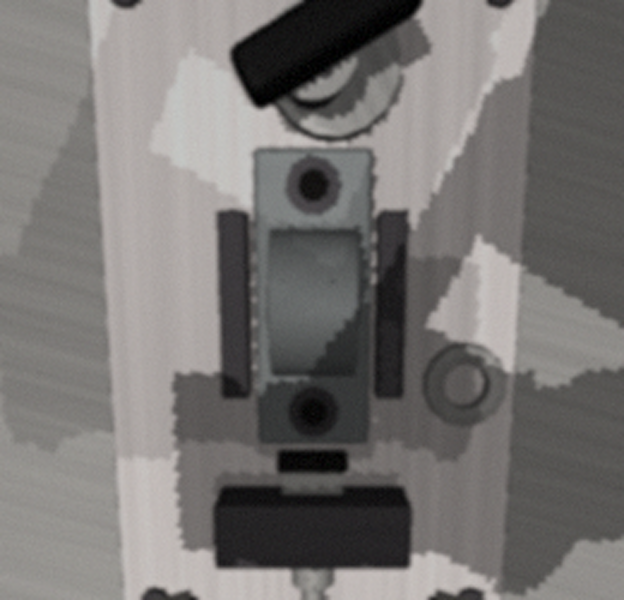

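The bracket is flat and centred between the lips, with about 3 mm free at each end. Its edges are at crop rows 149 and 443, the disc edge at row 139 and the pad at row 451. On to the knob.

```bash
python3 -m jog '[[40,[0.4,0,0],0],[40,[0.6,0,0],0],[40,[0.7,-0.015,0],0],[40,[0.6,0,0],0],[40,[0.43,0,0],0.03],[40,[0,0,0],0.04],[40,[0,0,0],0.044],[40,[0,0,0],0.044],[40,[0,0,0],0.044],[40,[0,0,0],0.044],[40,[0,0,0],0.044],[40,[0,0,0],0.037],[40,[0,0,0],0],[40,[0,0,0],0],[40,[0,0,0],0]]'
python3 - <<'E'
from h import *
s=read_state();im=camera("wrist")
np.savez("w7.npz",im=im,p=s["eef_pos"],r=s["eef_rot"])
togo([488.9,-151.2],62,np.radians(136.3),s)
a=im[60:340,130:430,::-1];cv2.imwrite("pics/w7.png",cv2.resize(a,None,fx=2,fy=2,interpolation=2))
E
```

```text
clock: 12.15
eef_pos: [489.6, -151.2, 156.0]
eef_rot: [3.142, 0.0, 2.383]
wrist_force: [-0.3, -0.3, 1.0]
finger_gap: 40.0
finger_force: 0.0
shift units [ 0.009 -0.009  1.881] twist units 0.0014 deg 0.25 mm [ -0.7  -0.  -94. ]
```

View pics/w7.png

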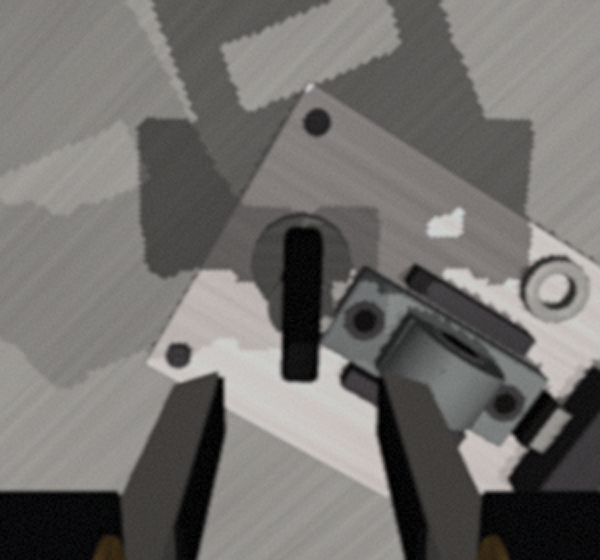

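The bar lies upright in view, from crop (304,228) to (300,381), between the open fingers. I'll work out its angle and transverse offset.

```bash
python3 - <<'E'
from h import *
d=np.load("w7.npz");st=dict(eef_pos=d["p"],eef_rot=d["r"]);g=d["im"].mean(2)
m=(g<38).astype(np.uint8);m[:,:265]=0;m[:,300:]=0;m[:170]=0;m[255:]=0
n,l,sv,ce=cv2.connectedComponentsWithStats(m);k=1+np.argmax(sv[1:,4]);print(sv[k])
ys=[];
for r in range(180,246,5):
    c=np.where(l[r]==k)[0];ys.append((r,c.min(),c.max()))
print(ys)
mid=[[(b+c)/2,r] for r,b,c in ys]
W=back("wrist",mid,88,st)[:,:2];u=np.polyfit(range(len(W)),W,1)[0];print("bar dir",np.degrees(np.arctan2(*(-u)[::-1])))
e=back("wrist",[[ce[k][0],sv[k][1]],[ce[k][0],sv[k][1]+sv[k][3]]],88,st)[:,:2]
Rt=Ro.from_euler("xyz",st["eef_rot"]).as_matrix()[:2,:2]
print("ends tool xy",(e-st["eef_pos"][:2])@Rt,"mids",(W-st["eef_pos"][:2])[[0,-1]]@Rt)
E
```

```text
[ 271  174   21   76 1372]
[(180, np.int64(272), np.int64(290)), (185, np.int64(272), np.int64(290)), (190, np.int64(272), np.int64(290)), (195, np.int64(272), np.int64(290)), (200, np.int64(271), np.int64(290)), (205, np.int64(272), np.int64(290)), (210, np.int64(271), np.int64(289)), (215, np.int64(271), np.int64(289)), (220, np.int64(271), np.int64(288)), (225, np.int64(271), np.int64(288)), (230, np.int64(272), np.int64(289)), (235, np.int64(272), np.int64(287)), (240, np.int64(272), np.int64(287)), (245, np.int64(272), np.int64(287))]
bar dir 135.03712145494598
ends tool xy [[ 35.63837349  -0.31908381]
 [-19.69032856  -0.3175142 ]] mids [[ 31.49603564   0.13084119]
 [-15.84976147  -0.92316016]]
```

```bash
python3 -m jog '[[40,[0.01,-0.008,0.4],0.006],[40,[0,0,0.5],0],[40,[0,0,0.5],0],[40,[0,0,0.3],0],[40,[0,0,0.16],0],[40,[0,0,0],0],[40,[0,0,0],0]]' 10; python3 -m jog '[[4,[0,0,0],0],[4,[0,0,0],0],[4,[0,0,0],0],[4,[0,0,0],0],[4,[0,0,0],0],[4,[0,0,0],0]]' 15
python3 -c "
from h import *
for _ in range(1):
  s=read_state();print(s['moment'],np.degrees(s['eef_rot'][2]),s['finger_force'],s['finger_gap'])"
```

```text
clock: 12.9
eef_pos: [489.4, -151.2, 63.6]
eef_rot: [3.141, 0.001, 2.362]
wrist_force: [-0.6, -0.3, 0.6]
finger_gap: 40.0
finger_force: 0.0
clock: 13.5
eef_pos: [489.6, -151.1, 63.8]
eef_rot: [3.141, 0.001, 2.362]
wrist_force: [0.4, 2.1, 7.2]
finger_gap: 13.6
finger_force: 40.8
[ 0.45186959 -0.06464237 -0.13278844] 135.3075724142727 40.79539015889168 13.633801747286133
```

```bash
cat > m.py <<'E'
from h import *
M=[]
for _ in range(6):
    s=read_state();M.append(np.r_[s['wrist_force'],s['moment'],np.degrees(s['eef_rot'][2]),s['eef_pos'],s['finger_force'],s['effort'][5]*100]);camera("wrist")
print(s['clock'],"F M yaw pos ff",np.round(np.mean(M,0),3),"std mz",round(np.std(np.array(M)[:,5]),3))
E
python3 -m jog '[[4,[0,0,0],0],[4,[0,0,0],0]]' 45; python3 m.py;  python3 -m jog '[[4,[0,0,0],0.01],[4,[0,0,0],0.02],[4,[0,0,0],0.02],[4,[0,0,0],0.01],[4,[0,0,0],0]]'; python3 m.py
```

```text
clock: 13.7
eef_pos: [489.6, -151.1, 63.9]
eef_rot: [3.14, 0.001, 2.362]
wrist_force: [-0.3, 2.1, 6.5]
finger_gap: 13.4
finger_force: 72.2
13.95 F M yaw pos ff [-4.83000e-01  1.77000e+00  7.17400e+00  3.81000e-01 -5.10000e-02
 -1.55000e-01  1.35313e+02  4.89630e+02 -1.51110e+02  6.38460e+01
  7.22410e+01 -1.41570e+01] std mz 0.019
clock: 14.5
eef_pos: [489.6, -151.1, 63.8]
eef_rot: [3.141, 0.001, 2.172]
wrist_force: [-0.6, 1.5, 7.4]
finger_gap: 13.7
finger_force: 72.3
14.75 F M yaw pos ff [-7.65000e-01  1.32500e+00  7.22600e+00  2.39000e-01  5.20000e-02
  4.20000e-02  1.24516e+02  4.89573e+02 -1.51162e+02  6.38360e+01
  7.22520e+01  1.74650e+01] std mz 0.03
```

```bash
python3 -m jog '[[4,[0,0,0],0.02],[4,[0,0,0],0.025],[4,[0,0,0],0.02],[4,[0,0,0],0.01],[4,[0,0,0],0]]'>/dev/null; python3 m.py;  python3 -m jog '[[4,[0,0,0],0.01],[4,[0,0,0],0.01],[4,[0,0,0],0]]'>/dev/null; python3 m.py; python3 -m jog '[[4,[0,0,0],0.01],[4,[0,0,0],0.007],[4,[0,0,0],0]]'>/dev/null; python3 m.py
```

```text
15.55 F M yaw pos ff [-1.55300e+00  1.08100e+00  7.24000e+00  1.37000e-01  1.99000e-01
  6.60000e-02  1.11020e+02  4.89504e+02 -1.51213e+02  6.38460e+01
  7.22700e+01  2.01370e+01] std mz 0.042
16.15 F M yaw pos ff [-1.62900e+00  6.58000e-01  7.78700e+00  9.60000e-02  2.14000e-01
  1.16000e-01  1.07423e+02  4.89476e+02 -1.51227e+02  6.38390e+01
  7.22760e+01  2.10910e+01] std mz 0.022
16.75 F M yaw pos ff [-1.53700e+00  6.58000e-01  7.88000e+00  8.60000e-02  2.58000e-01
  1.18000e-01  1.04368e+02  4.89464e+02 -1.51242e+02  6.38410e+01
  7.22820e+01  2.06680e+01] std mz 0.017
```

```bash
for i in 1; do python3 -m jog '[[4,[0,0,0],0.01],[4,[0,0,0],0.007],[4,[0,0,0],0]]'>/dev/null; python3 m.py; python3 -m jog '[[4,[0,0,0],0.008],[4,[0,0,0],0.004],[4,[0,0,0],0]]'>/dev/null; python3 m.py; python3 -m jog '[[4,[0,0,0],0.008],[4,[0,0,0],0.004],[4,[0,0,0],0]]'>/dev/null; python3 m.py; done
```

```text
17.35 F M yaw pos ff [-1.80400e+00  7.93000e-01  7.83500e+00  7.50000e-02  2.85000e-01
  1.54000e-01  1.01311e+02  4.89431e+02 -1.51243e+02  6.38400e+01
  7.22900e+01  2.39850e+01] std mz 0.038
17.95 F M yaw pos ff [-2.47600e+00  7.81000e-01  7.72900e+00  4.60000e-02  3.35000e-01
  1.91000e-01  9.91580e+01  4.89419e+02 -1.51256e+02  6.38430e+01
  7.22970e+01  2.36190e+01] std mz 0.031
18.55 F M yaw pos ff [-2.39700e+00  8.17000e-01  7.80000e+00  2.90000e-02  3.54000e-01
  1.61000e-01  9.70000e+01  4.89413e+02 -1.51256e+02  6.38460e+01
  7.22990e+01  2.36720e+01] std mz 0.034
```

```bash
for i in 1; do python3 -m jog '[[4,[0,0,0],0.008],[4,[0,0,0],0.003],[4,[0,0,0],0]]'>/dev/null; python3 m.py; python3 -m jog '[[4,[0,0,0],0.007],[4,[0,0,0],0.003],[4,[0,0,0],0]]'>/dev/null; python3 m.py; done
```

```text
19.15 F M yaw pos ff [-2.90100e+00  5.79000e-01  7.52900e+00  3.90000e-02  3.32000e-01
  2.09000e-01  9.50210e+01  4.89395e+02 -1.51254e+02  6.38420e+01
  7.23030e+01  2.35250e+01] std mz 0.032
19.75 F M yaw pos ff [-2.32800e+00  3.00000e-01  8.02400e+00  3.10000e-02  3.88000e-01
  1.89000e-01  9.32220e+01  4.89376e+02 -1.51252e+02  6.38340e+01
  7.23050e+01  2.36360e+01] std mz 0.025
```

```bash
python3 -m jog '[[4,[0,0,0],0.005],[4,[0,0,0],0.003],[4,[0,0,0],0]]'>/dev/null; python3 m.py
```

```text
20.35 F M yaw pos ff [-2.54000e+00  5.25000e-01  8.37900e+00  6.00000e-03  4.02000e-01
  2.12000e-01  9.17830e+01  4.89374e+02 -1.51253e+02  6.38320e+01
  7.23080e+01  2.38100e+01] std mz 0.023
```

```bash
for i in 1; do python3 -m jog '[[4,[0,0,0],0.005],[4,[0,0,0],0.003],[4,[0,0,0],0]]'>/dev/null; python3 m.py;  python3 -m jog '[[4,[0,0,0],0.005],[4,[0,0,0],0.003],[4,[0,0,0],0]]'>/dev/null; python3 m.py; done
```

```text
20.95 F M yaw pos ff [-2.97700e+00  7.29000e-01  8.31100e+00  1.80000e-02  4.32000e-01
  2.15000e-01  9.03440e+01  4.89364e+02 -1.51250e+02  6.38400e+01
  7.23090e+01  2.38340e+01] std mz 0.027
21.55 F M yaw pos ff [-2.82600e+00  9.37000e-01  8.18600e+00 -5.00000e-03  4.30000e-01
  1.88000e-01  8.89030e+01  4.89354e+02 -1.51258e+02  6.38370e+01
  7.23110e+01  2.38680e+01] std mz 0.031
```

```bash
python3 -m jog '[[4,[0,0,0],0.005],[4,[0,0,0],0.003],[4,[0,0,0],0]]'>/dev/null; python3 m.py
```

```text
22.15 F M yaw pos ff [-2.75700e+00  8.85000e-01  8.30200e+00  8.00000e-03  4.72000e-01
  1.69000e-01  8.74630e+01  4.89350e+02 -1.51263e+02  6.38440e+01
  7.23140e+01  2.38950e+01] std mz 0.041
```

```bash
python3 -m jog '[[4,[0,0,0],0.005],[4,[0,0,0],0.003],[4,[0,0,0],0]]'>/dev/null; python3 m.py;  python3 -m jog '[[4,[0,0,0],0.005],[4,[0,0,0],0.003],[4,[0,0,0],0]]'>/dev/null; python3 m.py
```

```text
22.75 F M yaw pos ff [-3.00400e+00  2.26000e-01  8.29600e+00 -5.00000e-03  4.83000e-01
  2.26000e-01  8.60240e+01  4.89327e+02 -1.51252e+02  6.38350e+01
  7.23190e+01  2.52640e+01] std mz 0.029
23.35 F M yaw pos ff [-3.05000e+00  6.21000e-01  8.21000e+00 -1.10000e-02  5.08000e-01
  2.52000e-01  8.45890e+01  4.89321e+02 -1.51262e+02  6.38420e+01
  7.23300e+01  2.99710e+01] std mz 0.018
```

```bash
python3 -m jog '[[4,[0,0,0],0.005],[4,[0,0,0],0.003],[4,[0,0,0],0]]'>/dev/null; python3 m.py
```

```text
23.95 F M yaw pos ff [-3.15500e+00  8.39000e-01  8.37700e+00  1.00000e-03  5.11000e-01
  2.87000e-01  8.31540e+01  4.89297e+02 -1.51257e+02  6.38350e+01
  7.23370e+01  3.48840e+01] std mz 0.023
```

```bash
python3 -m jog '[[4,[0,0,0],0.005],[4,[0,0,0],0.004],[4,[0,0,0],0]]'>/dev/null; python3 m.py
```

```text
24.55 F M yaw pos ff [-2.98100e+00  8.53000e-01  8.82300e+00 -1.00000e-03  5.61000e-01
  3.60000e-01  8.15370e+01  4.89290e+02 -1.51253e+02  6.38420e+01
  7.23340e+01  4.09320e+01] std mz 0.023
```

```bash
python3 -m jog '[[40,[0,0,0],0],[40,[0,0,0],0],[40,[0,0,0],0],[40,[0,0,0],0],[40,[0,0,-0.2],0],[40,[0,0,-0.5],0],[40,[0,0,-0.7],0],[40,[0,0,-0.7],0],[40,[0,0,0],0],[40,[0,0,0],0]]'
python3 - <<'E'
from h import *
s=read_state();im=camera("wrist")
a=im[60:340,130:530,::-1];cv2.imwrite("pics/w8.png",cv2.resize(a,None,fx=2,fy=2,interpolation=2))
E
```

```text
clock: 25.6
eef_pos: [489.1, -151.1, 168.7]
eef_rot: [3.14, 0.0, 1.423]
wrist_force: [0.4, 0.1, 0.0]
finger_gap: 40.2
finger_force: 0.0
```

View pics/w8.png

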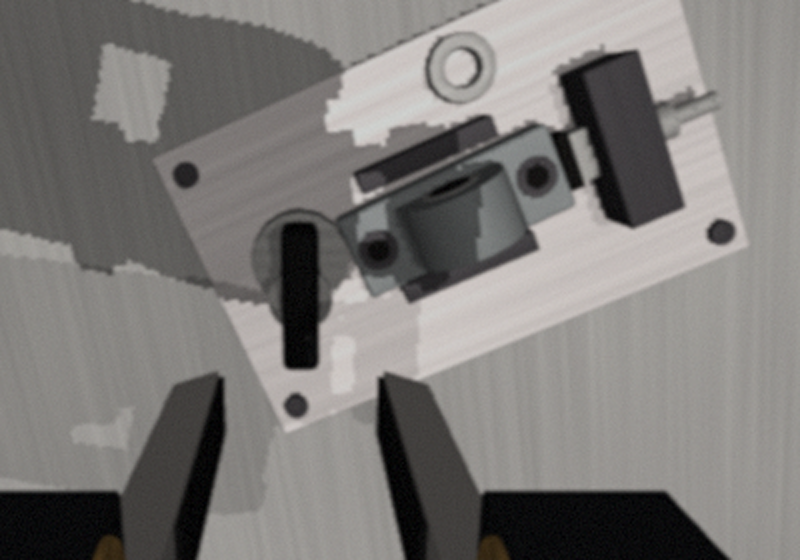

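The bracket's far end is against the pad at crop (568,160), the lobe touches its near end at (350,235), and the bar has stayed where I left it. The gripper is clear of everything.

```bash
python3 -c "
from cell import *
print(sign_off())"
```

```text
the job is handed in; nothing more can be done
None
```

The bracket is down in the nest, released, and clamped against the end stop at about 11–13 N while held (estimated from joint torque). The knob is let go, nothing else was touched, and the job was handed in at about 26 s.

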